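# Lean the crank arm on the draining stand

### The job

Prop the cleaned crank arm on the blue draining stand so that it can drip off: one end standing on the stand's floor against the black stop at the front, the other end leaning against the upright back plate, straight up the middle of the stand. Either end may be down. Let go of it there, and leave the spanner where it lies.

Things in the scene. Friction and masses are not known exactly. Their poses are not given: they have to be found in the camera images.
- crank_mid (a point): Centre of the bicycle crank arm: a loose flat light-metal bar 195 mm long, 12 mm thick, about 0.26 kg, with a rounded eye at each end (34 mm wide at its +y end, 26 mm at -y) and a shank 19 mm wide between. It lies flat on the bench, centre 6 mm up. y: along its length (ends at +-97.5 mm), x: across its width, z: through its thickness, up as it lies.
- stand: Draining stand of blue sheet metal, fixed to the bench, 184 mm deep, 120 wide. Origin: centre of its underside, on the bench; x from the open front (robot's side) to the back plate, y across it, z up. Floor 4 mm above the origin; upright back plate 151 mm high, inner face at x = +81 mm; side lips 12 mm high at y = +-58 mm. The black rubber stop bar runs across the front.
- stand_stop (a point): Middle of the stop's inner face, where it meets the floor (stand frame: x -81, z 4 mm). The stop is 20 mm high above the floor. From here to the back plate are 162 mm, less than the crank's length: with its foot here and its top on the plate the crank slopes about 36 degrees from horizontal, its centre above the stand's origin, 66 mm up. Axes as the stand's.
- spanner_mid (a point): Centre of a loose grey combination spanner, a bystander to be left alone: 186 mm long (along its y), heads 32 mm wide, shank 10 mm wide and 5 mm thick, lying flat on the bench. It and the crank arm may lie in either one's place.

How it is judged:
By the outcome, as a careful person would: the job done as asked, in the order asked, and still so for the second after the job is handed in, with the robot touching nothing.
It also fails if it takes over 35 s, if anything falls off the work surface, if the arm or the gripper's body presses on something with over 40 N, if the wrist force passes 120 N, or if a joint passes its speed limit or range.

### The arm

A 7-joint arm with a two-finger parallel gripper is mounted at the origin on a cart in front of the work surface, level with it; the furniture and walls round the work are solid. World frame = base frame: x ahead of the robot, y to its left, z up, the work surface at z = 0. Lengths are in m, angles in rad, forces in N, time in s.
With the tool pointing down it reaches from about 0.4 to 0.875 m from the base axis. Payload 19.3 kg.
Tool frame: the origin (TCP) lies midway between the tips of the shut fingers; the grasp point (between the pads) lies 19 mm behind it; z points along the fingers, y is the line along which they close (so a half turn about z gives the same grasp; the last joint's range is limited). The gripper opens to 85 mm and grips with 20 to 120 N. Pads are 22 mm wide; open, the fingers measure 114 mm over their backs; the gripper's body (76 mm by 85 mm) begins 54 mm behind the grasp point. The pads swing forward as they close: fully open they stand 13 mm farther back than shut.
Start: joints at [-1.4, 0.521, -0.036, 1.599, 0.021, 1.021, -0.113], TCP at [0.149, 0.607, 0.231] pointing down, gripper open.
Joint ranges: [-2.91, 2.91], [-0.3, 2.13], [-1.5, 1.42], [0.17, 2.43], [-1.26, 4.41], [0.16, 1.93], [-2.52, 2.52]. Speed limits (rad/s): [1.89, 1.89, 2.39, 2.39, 3.01, 3.01, 3.01].

### API

Orientations are given as [roll, pitch, yaw] about the fixed x, y, z axes, in that order (R = Rz(yaw) Ry(pitch) Rx(roll)).
In Python, from workcell import telemetry, grab_frame, calibration, bot, outline_of, landmark_of gives the robot as it stands. The module is installed in compiled form; this text tells all that it offers.
- The arm moves only by the shell command python3 -m inch 'ROWS' [FORCE]. ROWS is JSON, a list of rows, each a list of 7 numbers: the shift along the tool's x, y, z in m, then the turn, a rotation vector about the tool's x, y, z in rad, then the closure, from 0 (fully open) to 1 (shut). A call has 1 to 5 rows; each row shifts and turns the commanded pose from where the row before left it, along the tool's axes as they then stand; what a row does not reach is not made up. A row lasts 1/10 s, in which the tool goes at most 50 mm and 8.59 degrees, less where a joint would pass 70% of its speed; a pose out of reach is approached as far as the arm can. A call is refused whole if a number of a shift passes 0.05 or a number of a turn 0.15, either way. A call with a gripper value outside its range is refused whole. The fingers move at their own pace and stop on an object; FORCE is the grip in N (left out, the last holds). Time passes only in rows, so rows that do not move let the fingers close. It gives the time, the measured TCP pose, the force, the opening and the grip force at its end, in the units of the state.
- telemetry.observe(): the state, without advancing time (a new reading comes with each control period).
- grab_frame(name): name is "side" or "top" or "wrist"; returns the picture (420x560x3 uint8, red, green, blue); there is no depth.
- calibration(name): a dict with "fovy" (degrees; the focal length in pixels is half the picture's height over the tangent of half this angle, whatever the lens; pixels are square), "cx", "cy" (the principal point, pixels), "dist" ([k1, k2, p1, p2, k3] as OpenCV has them; the pictures are not rectified), "pose" (4x4, takes a point from camera to world coordinates). Camera axes: x right, y down, z forward; pixel columns grow to the right and rows downward; lengths in m; the calibration is good to about 2 mm. A picture is of the moment at which its call begins: read the wrist's pose just before it. calibration takes no time and is no camera call; for the wrist camera it gives the pose at the moment of the call.
- bot.job_done(): hands the job in; it is judged then, once.
Trained networks look in the newest picture that a camera, given by its name, has taken for a name from the list of things; names that differ only in an ending like _2 or _b are one class to them, and where a whole thing is asked for, a point or a joint stands for the part that bears it (a point fixed in the world has none). Each returns a list of dicts, best first, with "score" (0 to 1); they miss things now and then, are a little off and sometimes report something else, mostly with a low value. They report only what shows in the picture. A call takes as long as a camera call.
- outline_of(label, camera): "region" (420x560 bool, what is visible of it) and "rect" ([left, top, right, bottom] in pixels, round what is visible of it).
- landmark_of(label, camera): "xy" ([column, row] in pixels: a listed point, or the origin of a listed thing).
The state is a dict: "clock": time; "qpos": joint angles; "qd": joint speeds; "joint_efforts": joint torques, N m; "position": TCP position; "tool_rot": TCP orientation; "force": force on the tool from outside, world axes, zero at the start; "moment": the same for the moment, N m; "grip_width": finger opening in m; "finger_force": force on a finger pad.
Only numpy, scipy, OpenCV 4.12 (cv2) and the standard library are available. Lean on these libraries where they do the work, as an engineer would, in place of code of your own. Each camera call takes 0.05 s, during which the arm holds its last target. There are 200 camera calls.

## Working session

There is one attempt and no reset: what is moved stays moved. The work goes in short steps, Python scripts to look and compute and a shell command to move; the robot and the scene stay as the last step left them, time stands still between calls to the robot, and variables do not carry over. Pictures are saved under pics/ and viewed, at most 10 in all, crops included, and the job is handed in when it is done.

```bash
mkdir -p pics; cat > h.py <<'E'
import numpy as np, cv2
from workcell import telemetry, grab_frame, calibration, bot, outline_of, landmark_of
from scipy.spatial.transform import Rotation as R
def K(c):
    f=210/np.tan(np.radians(c['fovy'])/2); return np.array([[f,0,c['cx']],[0,f,c['cy']],[0,0,1.]])
def ray(c,uv):
    p=cv2.undistortPoints(np.array(uv,float).reshape(-1,1,2),K(c),np.array(c['dist'],float)).reshape(-1,2)
    P=np.array(c['pose']); d=np.c_[p,np.ones(len(p))]@P[:3,:3].T
    return P[:3,3],d
def onz(c,uv,z):
    o,d=ray(c,uv); return o+d*((z-o[2])/d[:,2])[:,None]
def proj(c,X):
    P=np.linalg.inv(np.array(c['pose'])); r=cv2.Rodrigues(P[:3,:3])[0]
    return cv2.projectPoints(np.array(X,float).reshape(-1,3),r,P[:3,3],K(c),np.array(c['dist'],float))[0].reshape(-1,2)
def save(im,n): cv2.imwrite('pics/'+n,im[:,:,::-1])
E
python3 - <<'E'
from h import *
np.set_printoptions(precision=4,suppress=True)
s=telemetry.observe(); print(s['clock'],s['position'],s['tool_rot'],s['grip_width'])
ims=[]
for n in ['top','side']:
    im=grab_frame(n); c=calibration(n); save(im,n+'0.png'); print(n,np.array(c['pose'])[:3,3])
    for l,z in [('crank_mid',.006),('stand',0),('stand_stop',.004),('spanner_mid',.003)]:
        r=landmark_of(l,n)[:2]; print(l,[(x['score'],x['xy'],onz(c,x['xy'],z)[0]) for x in r])
        if l in('crank_mid','spanner_mid'):
            o=outline_of(l,n)[:1]
            for q in o:
                ys,xs=np.nonzero(q['region']); w=onz(c,np.c_[xs,ys],z*2)[:,:2]; m=w.mean(0); u,S,v=np.linalg.svd(w-m,full_matrices=False)
                a=(w-m)@v[0]; print('  out',q['score'],m,v[0],a.min(),a.max(),np.ptp(((w-m)@v[1])[a>a.max()-.034]),np.ptp(((w-m)@v[1])[a<a.min()+.034]))
E
```

```text
0.0 [0.149  0.6066 0.2307] [-3.1405  0.0001  2.9008] 0.08512318214637937
top [ 0.3958 -0.0935  1.1431]
crank_mid [(0.82, [192.4, 198.7], array([0.4862, 0.1349, 0.006 ]))]
  out 0.57 [0.4797 0.1365] [-0.9543  0.2988] -0.10411424080386644 0.09083891274891671 0.03441592889358966 0.02662922772341611
stand [(0.96, [395.4, 193.5], array([ 0.4853, -0.3361,  0.    ]))]
stand_stop [(0.7, [385.9, 222.6], array([ 0.4184, -0.3106,  0.004 ]))]
spanner_mid [(0.93, [266.2, 220.8], array([ 0.4303, -0.035 ,  0.003 ]))]
  out 0.97 [ 0.4275 -0.0336] [-0.9574 -0.2887] -0.07877343535684019 0.07890158783878681 0.026881731453515776 0.011796688317160683
side [0.2567 0.6543 0.3967]
crank_mid []
  out 0.95 [0.4093 0.1643] [-0.593   0.8052] -0.02986236984979791 0.025641477822928967 0.04242438542395012 0.04242438542395012
stand [(0.79, [302.6, 184.2], array([ 0.494 , -0.3628,  0.    ]))]
stand_stop [(0.94, [328.6, 193.3], array([ 0.4078, -0.3071,  0.004 ]))]
spanner_mid [(0.95, [295.3, 237.9], array([ 0.4306, -0.0398,  0.003 ]))]
  out 0.76 [ 0.4278 -0.025 ] [-0.9616 -0.2744] -0.09340493762864349 0.08976681673612709 0.03457280295444616 0.030106001581508543
```

View pics/top0.png

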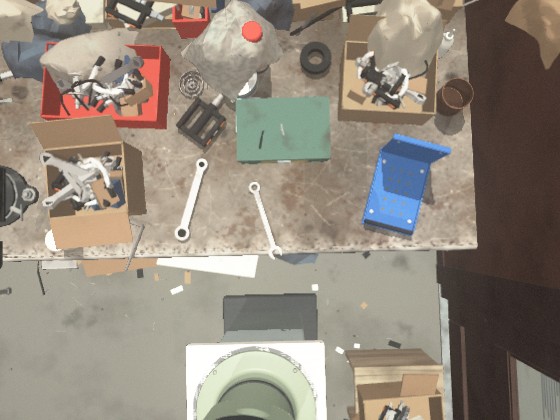

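View pics/side0.png

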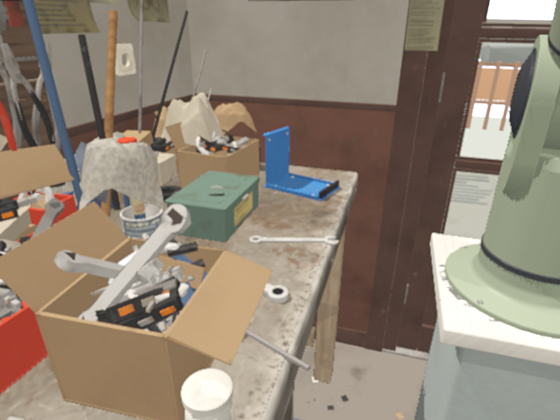

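The top view shows the crank from its small eye at (202,163) to its big eye at (182,233). The spanner runs (254,187)–(276,252), and the stand is at about (395,190) with its plate at the back. In the side view the stand is at about (303,180) and the crank is mostly hidden behind the carton. Next I'll fit the stand pose to the outlines.

```bash
cat > fit.py <<'E'
from h import *
from scipy.optimize import minimize
np.set_printoptions(precision=4,suppress=True)
def model(p):
    fl=np.array([[x,y,0] for x in(-.092,.092) for y in(-.06,.06)]+[[x,y,.016] for x in(-.081,.081) for y in(-.06,.06)]+[[x,y,.024] for x in(-.092,-.081) for y in (-.06,.06)])
    pl=np.array([[x,y,z] for x in(.081,.085) for y in(-.06,.06) for z in(0,.151)])
    T=R.from_euler('z',p[2]).as_matrix()
    return [q@T.T+[p[0],p[1],0] for q in (fl,pl)]
def mask(c,p):
    m=np.zeros((420*4,560*4),np.uint8)
    for q in model(p): cv2.fillConvexPoly(m,cv2.convexHull((proj(c,q)*4+1.5).round().astype(np.int32)),1)
    return m
def fit(names,p0):
    D=[]
    for n in names:
        grab_frame(n); c=calibration(n); o=outline_of('stand',n)[0]; print(n,o['score'],o['rect']); D.append((c,cv2.resize(o['region'].astype(np.uint8),None,fx=4,fy=4,interpolation=0)))
    def cost(p,D=D): return sum(1-(mask(c,p)&o).sum()/(mask(c,p)|o).sum() for c,o in D)
    for dd in [D]+[[d] for d in D]:
        r=minimize(lambda p:cost(p,dd),p0,method='Nelder-Mead',options=dict(initial_simplex=np.array(p0)+np.array([[0,0,0],[.02,0,0],[0,.02,0],[0,0,.15]]),xatol=1e-4,fatol=1e-5)); print(r.x,r.fun)
fit(['top','side'],[.485,-.336,-.36])
E
python3 fit.py
```

```text
top 0.85 [361.6, 137.4, 449.2, 237.7]
side 0.85 [264.1, 125.7, 335.3, 200.3]
[ 0.4925 -0.3393 -0.2807] 0.21175081330207213
[ 0.4961 -0.3375 -0.3201] 0.06696808702013601
[ 0.4896 -0.3417 -0.2426] 0.1186516407685052
```

```bash
python3 -m inch '[[0,0,-0.04,0,0,0.06,0],[-0.02,-0.045,0,0,0,0,0],[-0.02,-0.045,0,0,0,0,0],[-0.02,-0.045,0,0,0,0,0],[-0.02,-0.045,0,0,0,0,0]]' 60; python3 -c "
from h import *
s=telemetry.observe();print(s['position'],s['tool_rot'],s['qpos'])"
```

```text
clock: 1.4
position: [0.1722, 0.4093, 0.2713]
tool_rot: [3.141, 0.0, 2.841]
force: [1.6, 0.6, 0.9]
grip_width: 0.0856
finger_force: 0.0
[0.17217524 0.40934116 0.2712526 ] [3.14129758e+00 1.05703335e-05 2.84078509e+00] [-1.29837672  0.18234289 -0.00907007  2.00151424  0.00203768  0.95744936
 -0.03848009]
```

```bash
python3 -m inch '[[-0.042,-0.019,0,0,0,0,0],[-0.042,-0.019,0,0,0,0,0],[-0.042,-0.019,0,0,0,0,0],[-0.042,-0.019,0,0,0,0,0],[-0.042,-0.019,0,0,0,0,0]]' >/dev/null; python3 -m inch '[[-0.042,-0.019,0,0,0,0,0],[-0.042,-0.019,0,0,0,0,0],[-0.042,-0.019,0.01,0,0,0,0],[-0.042,-0.019,0.02,0,0,0,0],[0,0,0,0,0,0,0]]'; cat > look.py <<'E'
from h import *
np.set_printoptions(precision=4,suppress=True)
s=telemetry.observe(); print(s['clock'],s['position'],s['tool_rot'],s['qpos'])
for n in ['wrist','top']:
    c=calibration(n); im=grab_frame(n)
    if n=='wrist': save(im,'w1.png')
    r=landmark_of('crank_mid',n)[:1]; print(n,[(x['score'],onz(c,x['xy'],.006)[0]) for x in r])
    for q in outline_of('crank_mid',n)[:1]:
        ys,xs=np.nonzero(q['region']); w=onz(c,np.c_[xs,ys],.012)[:,:2].astype(np.float32); rr=cv2.minAreaRect(w); b=cv2.boxPoints(rr); 
        m=w.mean(0); v=np.linalg.svd(w-m,full_matrices=False)[2][0]; print(q['score'],q['rect'],'rect centre',rr,'pca yaw',np.arctan2(*v[::-1]),m)
E
python3 look.py
```

```text
clock: 2.4
position: [0.4847, 0.1314, 0.2395]
tool_rot: [-3.139, 0.0, 2.835]
force: [-1.2, 1.6, 0.2]
grip_width: 0.0856
finger_force: 0.0
2.4 [0.4847 0.1314 0.2395] [-3.1387  0.0001  2.8345] [-0.6172  0.3283  0.2959  1.9191 -0.1161  0.9126  0.9988]
wrist [(0.95, array([0.4846, 0.1343, 0.006 ]))]
0.9 [272.6, 93.5, 304.1, 249.8] rect centre ((0.484365314245224, 0.13420632481575012), (0.0333576500415802, 0.1930176317691803), 71.82548522949219) pca yaw -0.30126595 [0.4728 0.1389]
top [(0.95, array([0.4821, 0.128 , 0.006 ]))]
0.92 [174.1, 160.1, 208.1, 239.8] rect centre ((0.48614394664764404, 0.13693417608737946), (0.03374725207686424, 0.192585289478302), 74.33132934570312) pca yaw 2.83987 [0.4755 0.138 ]
```

```bash
python3 -m inch '[[0,0.003,0.045,0,0,0,0.3],[0,0,0.045,0,0,0,0.3],[0,0,0.045,0,0,0,0.3],[0,0,0.045,0,0,0,0.3],[0,0,0.035,0,0,0,0.3]]' 60; python3 -m inch '[[0,0,0.012,0,0,0,0.3],[0,0,0,0,0,0,0.3]]'
```

```text
clock: 3.2
position: [0.4824, 0.1399, 0.0247]
tool_rot: [3.141, -0.0, 2.842]
force: [1.0, 1.5, 0.5]
grip_width: 0.06
finger_force: 0.0
clock: 3.4
position: [0.4826, 0.1393, 0.0139]
tool_rot: [-3.141, -0.001, 2.842]
force: [-0.4, 0.3, 0.2]
grip_width: 0.0601
finger_force: 0.0
```

```bash
python3 -m inch '[[-0.003,-0.005,0.005,0,0,0,0.3],[0,0,0.005,0,0,0,0.3],[0,0,0,0,0,0,0.3]]' 60;  python3 -m inch '[[0,0,0,0,0,0,1],[0,0,0,0,0,0,1],[0,0,0,0,0,0,1],[0,0,0,0,0,0,1],[0,0,0,0,0,0,1]]' 60
```

```text
clock: 3.7
position: [0.485, 0.1334, 0.005]
tool_rot: [3.141, 0.001, 2.84]
force: [0.5, 0.9, 0.0]
grip_width: 0.0602
finger_force: 0.0
clock: 4.2
position: [0.4849, 0.1336, 0.005]
tool_rot: [3.141, 0.0, 2.841]
force: [-2.2, 1.6, 11.3]
grip_width: 0.0156
finger_force: 58.7
```

```bash
python3 -m inch '[[0,0,-0.01,0,0,0,1],[0,0,-0.03,0,0,0,1],[0,0,-0.045,0,0,0,1],[0,0,-0.045,0,0,0,1],[0,0,0,0,0,0,1]]' 80; python3 - <<'E'
from h import *
im=grab_frame('wrist'); save(im,'w2.png')
E
```

```text
clock: 4.7
position: [0.4867, 0.1339, 0.1396]
tool_rot: [3.137, 0.005, 2.84]
force: [-0.2, -0.6, -4.5]
grip_width: 0.0146
finger_force: 78.9
```

View pics/w2.png

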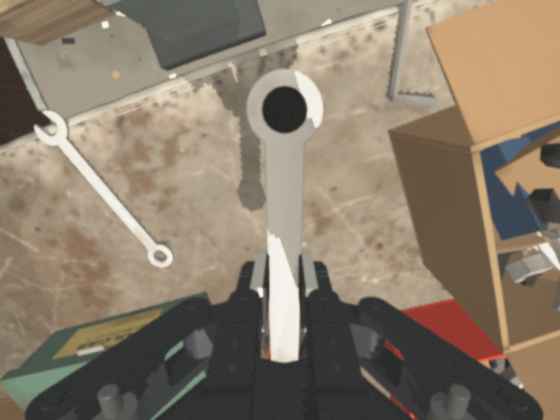

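The crank is held square, with its big eye at (285,108) and its shank between the pads at about (285,290). The spanner is clear at the left, so I'm carrying the crank to the stand.

```bash
python3 -m inch '[[0,0,-0.045,0,0,0,1],[0,0,-0.045,0,0,0,1],[-0.012,-0.045,-0.01,0,0,0,1],[-0.012,-0.045,0,0,0,0,1],[-0.012,-0.045,0,0,0,0,1]]' 80 >/dev/null;python3 -m inch '[[-0.012,-0.045,0,0,0,0,1],[-0.012,-0.045,0,0,0,0,1],[-0.012,-0.045,0,0,0,0,1],[-0.012,-0.045,0,0,0,0,1],[-0.012,-0.045,0,0,0,0,1]]' ; python3 -m inch '[[-0.012,-0.045,0,0,0,0,1],[-0.012,-0.045,0,0,0,0,1],[0,0,0,0,0,0,1]]'
cat > w.py <<'E'
from h import *
import sys
np.set_printoptions(precision=4,suppress=True)
s=telemetry.observe(); print(s['position'],s['tool_rot'],s['qpos'])
c=calibration('wrist'); im=grab_frame('wrist'); save(im,sys.argv[1])
for l,z in [('stand',0),('stand_stop',.004)]:
    print(l,[(x['score'],x['xy'],onz(c,x['xy'],z)[0]) for x in landmark_of(l,'wrist')[:2]])
E
python3 w.py w3.png
```

```text
clock: 5.75
position: [0.4686, -0.2404, 0.2333]
tool_rot: [3.142, -0.002, 2.841]
force: [0.8, 1.2, -3.7]
grip_width: 0.0148
finger_force: 79.8
clock: 6.05
position: [0.4632, -0.3379, 0.2331]
tool_rot: [-3.139, -0.002, 2.834]
force: [-0.0, 0.9, -3.4]
grip_width: 0.0146
finger_force: 79.9
[ 0.4632 -0.3379  0.2331] [-3.1387 -0.0018  2.8338] [ 0.2178  0.4705  0.4324  1.7541 -0.2286  0.9682  2.0023]
stand [(0.93, [291.6, 195.7], array([ 0.4896, -0.3374,  0.    ]))]
stand_stop []
```

View pics/w3.png

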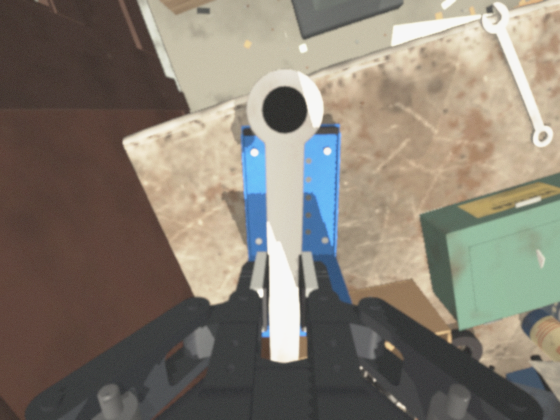

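The stand is seen from above. Its side edges run from (243,130) to (248,255) and from (339,128) to (334,250), with the black stop at rows 126–134. The crank lies roughly along its middle. I'll measure the centreline from the blue edges.

```bash
cat > blue.py <<'E'
from h import *
import sys
np.set_printoptions(precision=4,suppress=True)
im=cv2.imread('pics/'+sys.argv[1]); c=calibration('wrist'); hsv=cv2.cvtColor(im,cv2.COLOR_BGR2HSV)
m=(hsv[:,:,0]>98)&(hsv[:,:,0]<125)&(hsv[:,:,1]>120)&(hsv[:,:,2]>60)
L=[];Rr=[]
for r in range(145,240):
    x=np.nonzero(m[r,225:360])[0]+225
    if len(x)>5: L.append((x.min(),r)); Rr.append((x.max(),r))
out=[]
for E in (L,Rr):
    w=onz(c,np.array(E),.016)[:,:2].astype(np.float32); vx,vy,x0,y0=cv2.fitLine(w,cv2.DIST_HUBER,0,.001,.001).ravel()
    if vx<0: vx,vy=-vx,-vy
    out.append((np.arctan2(vy,vx),x0,y0)); print(out[-1])
a=(out[0][0]+out[1][0])/2; d=np.array([np.cos(a),np.sin(a)]); n=np.array([-d[1],d[0]])
k=[np.dot(n,o[1:]) for o in out]; print('yaw',a,'lateral centre',np.mean(k),'width',abs(k[0]-k[1]))
# front bluest row (inner floor edge at the stop) columns at both sides of the crank
for cols in (range(252,262),range(315,330)):
    rr=[np.nonzero(m[100:200,x])[0].min()+100 for x in cols]; p=np.median(rr); w=onz(c,[(np.mean(cols),p)],.004)[0]; wt=onz(c,[(np.mean(cols),p)],.024)[0]
    print(p,'floor edge along',np.dot(d,w[:2]),'if top of stop',np.dot(d,wt[:2]),'lat',np.dot(n,w[:2]))
for p in ([.494,-.339],[.4896,-.3374]): print('stand guess along',np.dot(d,p),'lat',np.dot(n,p))
s=telemetry.observe(); print('tcp lat',np.dot(n,s['position'][:2]),'along',np.dot(d,s['position'][:2]))
E
python3 blue.py w3.png
```

```text
(np.float32(-0.28390834), np.float32(0.46650136), np.float32(-0.38348123))
(np.float32(-0.2773967), np.float32(0.49726176), np.float32(-0.27249682))
yaw -0.28065252 lateral centre -0.18168357 width 0.11516224
138.5 floor edge along 0.48916247761200643 if top of stop 0.48754438914356263 lat -0.22285765286988435
134.0 floor edge along 0.4854627881411604 if top of stop 0.4840436719194114 lat -0.14263664871037574
stand guess along 0.5685693416297436 lat -0.1889071449637413
stand guess along 0.5638983196914196 lat -0.1885884689569473
tcp lat -0.18954198442522388 along 0.5389265391598801
```

```bash
python3 -m inch '[[-0.028,0.003,0,0,0,-0.024,1],[0,0,0,0,-0.14,0,1],[0,0,0,0,-0.14,0,1],[0,0,0,0,-0.14,0,1],[0,0,0,0,-0.14,0,1]]' 80; python3 -m inch '[[0,0,0,0,-0.14,0,1],[0,0,0,0,0,0,1]]'; python3 w.py w4.png; python3 - <<'E'
from h import *
s=telemetry.observe(); np.set_printoptions(precision=4,suppress=True)
print(R.from_euler('xyz',s['tool_rot']).as_matrix())
d=np.array([np.cos(-.281),np.sin(-.281)]);n=np.array([-d[1],d[0]]); print('along',d@s['position'][:2],'lat',n@s['position'][:2])
E
python3 fit.py
```

```text
clock: 6.7
position: [0.4945, -0.3338, 0.2323]
tool_rot: [3.133, 0.495, 2.868]
force: [0.8, 0.4, -4.4]
grip_width: 0.0148
finger_force: 80.0
clock: 6.9
position: [0.4951, -0.3357, 0.231]
tool_rot: [3.122, 0.532, 2.863]
force: [-1.3, -0.7, -2.9]
grip_width: 0.015
finger_force: 80.0
[ 0.4951 -0.3357  0.231 ] [3.1218 0.5317 2.8628] [ 0.6376  0.3066 -0.054   2.0968 -0.6041  0.2822  2.4321]
stand [(0.7, [278.1, 72.8], array([ 0.4914, -0.3379,  0.    ]))]
stand_stop []
[[-0.8295  0.2643  0.492 ]
 [ 0.2353  0.9643 -0.1214]
 [-0.5065  0.0151 -0.8621]]
along 0.5705521807553002 lat -0.18514043044683384
top 0.78 [360.6, 135.8, 450.8, 236.5]
side 0.97 [264.8, 124.2, 337.6, 199.1]
[ 0.4911 -0.3375 -0.2936] 0.455239296634386
[ 0.4972 -0.333  -0.3562] 0.34432799751154497
[ 0.4897 -0.3402 -0.2735] 0.09326700154559509
```

View pics/w4.png

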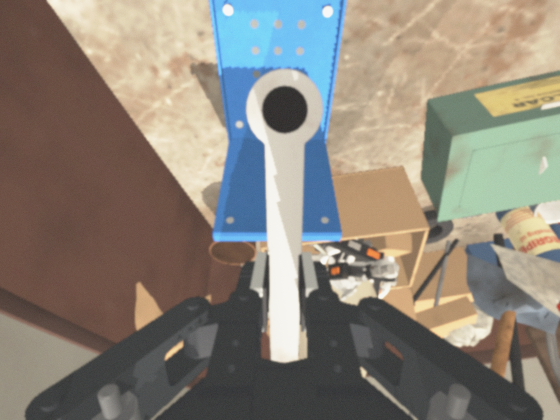

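Tilt stopped at 30°, because joint 7 is near its limit (2.43) in this grasp direction. In the picture the crank lies about 6 px right of the stand's middle: plate edges at 215 and 340, crank at 286. I'll level it, half-turn it so the small end is down, and tilt from there.

```bash
python3 -m inch '[[0,0,0,0,0.133,0,1],[0,0,0,0,0.133,0,1],[0,0,0,0,0.133,0,1],[0,0,0,0,0.133,0,1],[0,0,0,0,0,0,1]]' 80; python3 -m inch '[[0,0,-0.01,0,0,0.149,1],[0,0,-0.01,0,0,0.149,1],[0,0,0,0,0,0.149,1],[0,0,0,0,0,0.149,1],[0,0,0,0,0,0.149,1]]'; python3 -m inch '[[0,0,0,0,0,0.149,1],[0,0,0,0,0,0.149,1],[0,0,0,0,0,0.149,1],[0,0,0,0,0,0.149,1],[0,0,0,0,0,0.149,1]]' |sed -n 2,3p; python3 -m inch '[[0,0,0,0,0,0.149,1],[0,0,0,0,0,0.149,1],[0,0,0,0,0,0.149,1],[0,0,0,0,0,0.149,1],[0,0,0,0,0,0.149,1]]'|sed -n 2,3p; python3 -m inch '[[0,0,0,0,0,0.149,1],[0,0,0,0,0,0.149,1],[0,0,0,0,0,0.149,1],[0,0,0,0,0,0.149,1],[0,0,0,0,0,0.149,1]]';python3 -m inch '[[0,0,0,0,0,0.149,1],[0,0,0,0,0,0,1],[0,0,0,0,0,0,1]]'; python3 w.py w5.png
```

```text
clock: 7.75
position: [0.5014, -0.3334, 0.2303]
tool_rot: [3.121, 0.046, 2.882]
force: [0.2, 0.4, -4.0]
grip_width: 0.0145
finger_force: 79.9
clock: 8.25
position: [0.4974, -0.3348, 0.2507]
tool_rot: [3.09, 0.024, 2.126]
force: [-0.1, 0.2, -2.4]
grip_width: 0.015
finger_force: 80.0
position: [0.4974, -0.3349, 0.2507]
tool_rot: [3.087, -0.017, 1.382]
position: [0.4975, -0.3349, 0.2507]
tool_rot: [3.113, -0.05, 0.638]
clock: 9.75
position: [0.4975, -0.3349, 0.2508]
tool_rot: [-3.129, -0.056, -0.108]
force: [0.2, 0.4, -3.9]
grip_width: 0.0151
finger_force: 80.0
clock: 10.05
position: [0.4974, -0.3349, 0.2505]
tool_rot: [-3.121, -0.052, -0.247]
force: [0.3, 0.1, -3.8]
grip_width: 0.0149
finger_force: 79.9
[ 0.4974 -0.3349  0.2505] [-3.1211 -0.0519 -0.247 ] [-0.1705  0.7179  1.1304  1.7197 -0.7608  1.1562 -0.6348]
stand [(0.89, [290.7, 186.8], array([ 0.4914, -0.3392,  0.    ]))]
stand_stop [(0.91, [287.9, 243.9], array([ 0.4133, -0.3159,  0.004 ])), (0.41, [290.0, 184.6], array([ 0.4952, -0.3392,  0.004 ]))]
```

```bash
cat > goal.py <<'E'
from h import *
import sys
np.set_printoptions(precision=4,suppress=True)
# stand-frame target of TCP: x,y,z mm, tilt deg
x,y,z,t=[float(a) for a in sys.argv[1:5]]; yaw=-.285
d=np.array([np.cos(yaw),np.sin(yaw)]);n=np.array([-d[1],d[0]])
O=.567*d-.186*n
T=R.from_euler('z',yaw)*R.from_euler('x',np.pi)*R.from_euler('y',t,degrees=True)
S=[telemetry.observe() for _ in range(1)]; s=S[0]
p=np.r_[O+d*x/1e3+n*y/1e3,z/1e3]; Rc=R.from_euler('xyz',s['tool_rot'])
e=s['position'][:2]-O
print('stand-frame TCP mm',np.r_[d@e,n@e,s['position'][2]]*1e3,'tilt',np.degrees(np.arcsin(Rc.as_matrix()[2,0])),'origin',O, 'q',s['qpos'],'F',s['force'])
print('turn',(Rc.inv()*T).as_rotvec(),'shift in tool now',Rc.inv().apply(p-s['position']),'shift in goal axes',T.inv().apply(p-s['position']))
E
python3 goal.py 0 0 230 40
```

```text
stand-frame TCP mm [  4.4898   4.2475 250.745 ] tilt 2.9788254533578833 origin [ 0.4918 -0.3379] q [-0.1696  0.7176  1.1301  1.7192 -0.7609  1.1571 -0.6363] F [-0.393  -0.0758 -3.4829]
turn [-0.0341  0.6464  0.0273] shift in tool now [-0.0057  0.0045  0.0204] shift in goal axes [-0.0168  0.0042  0.013 ]
```

```bash
python3 -m inch '[[-0.006,0.004,0.02,-0.007,0.13,0.005,1],[0,0,0,-0.007,0.13,0.005,1],[0,0,0,-0.007,0.13,0.005,1],[0,0,0,-0.007,0.13,0.005,1],[0,0,0,-0.007,0.13,0.005,1]]' >/dev/null;  python3 -m inch '[[0,0,0,0,0,0,1],[0,0,0,0,0,0,1]]'; python3 goal.py 0 0 110 40; python3 w.py w6.png
```

```text
clock: 10.9
position: [0.4915, -0.3412, 0.2143]
tool_rot: [-3.112, -0.511, -0.29]
force: [0.1, -0.3, -3.6]
grip_width: 0.0149
finger_force: 80.1
stand-frame TCP mm [  0.6281  -3.287  214.2851] tilt 29.25232076657905 origin [ 0.4918 -0.3379] q [ 0.0999  0.411   0.6549  2.1186 -1.1981  0.4835 -0.1597] F [ 0.1404 -0.3277 -3.5596]
turn [-0.0266  0.1875 -0.0073] shift in tool now [-0.0515 -0.0006  0.0907] shift in goal axes [-0.0675 -0.0033  0.0795]
[ 0.4915 -0.3412  0.2143] [-3.1118 -0.5105 -0.2904] [ 0.0999  0.411   0.6549  2.1186 -1.1981  0.4835 -0.1597]
stand []
stand_stop [(0.31, [59.9, 382.6], array([ 0.4302, -0.034 ,  0.004 ]))]
```

View pics/w6.png

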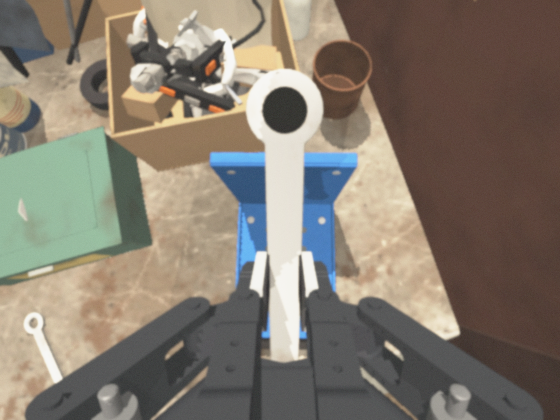

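The crank now runs up the stand's middle: plate edges at 211 and 356, crank at 286, and the big eye is at the top. I'll finish the tilt.

```bash
python3 -m inch '[[0,0,0,-0.007,0.05,-0.002,1],[0,0,0,-0.007,0.05,-0.002,1],[0,0,0,-0.007,0.05,-0.002,1],[0,0,0,-0.007,0.04,-0.002,1],[0,0,0,0,0,0,1]]' 80; python3 goal.py 0 0 110 40
```

```text
clock: 11.55
position: [0.4906, -0.3412, 0.2033]
tool_rot: [-3.112, -0.59, -0.295]
force: [-1.6, -0.6, -4.3]
grip_width: 0.015
finger_force: 80.1
stand-frame TCP mm [ -0.2793  -3.544  203.298 ] tilt 33.77610972104099 origin [ 0.4918 -0.3379] q [ 0.6281  0.3523 -0.0064  2.1656 -1.2588  0.2171 -0.0415] F [-1.6114 -0.5678 -4.2708]
turn [-0.0238  0.1085 -0.0098] shift in tool now [-0.0517 -0.0012  0.0778] shift in goal axes [-0.0598 -0.0035  0.0716]
```

The wrist is nearly at its joint limits (j5 −1.26, j6 0.22), so 40° of tool tilt is out of reach here. I'll hold the tool at about 25° instead. With a lighter grip, I'll push the crank's upper end against the back plate so it pivots steeper between the pads.

```bash
python3 -m inch '[[-0.02,0.003,0,-0.003,-0.08,0,1],[0,0,0,0,-0.08,0,1],[0,0,0,0,0,0,1]]' 80; python3 goal.py -25 0 130 25
```

```text
clock: 11.85
position: [0.4787, -0.3379, 0.1937]
tool_rot: [-3.118, -0.45, -0.284]
force: [2.0, 1.3, -3.6]
grip_width: 0.0149
finger_force: 80.0
stand-frame TCP mm [-12.5595  -3.7019 193.7152] tilt 25.80477014682839 origin [ 0.4918 -0.3379] q [ 0.3432  0.3811  0.328   2.1097 -0.8921  0.3735 -0.4314] F [ 1.9979  1.3242 -3.5768]
turn [-0.024  -0.014   0.0012] shift in tool now [-0.0389 -0.0025  0.052 ] shift in goal axes [-0.0382 -0.0037  0.0525]
```

```bash
python3 -m inch '[[-0.019,-0.002,0.026,-0.012,0,0,1],[-0.019,-0.002,0.026,-0.012,0,0,1],[-0.008,0,0.018,0,0,0,1],[0,0,0,0,0,0,1]]' 80; python3 goal.py -20 0 86 25
```

```text
clock: 12.25
position: [0.4687, -0.3332, 0.1143]
tool_rot: [-3.136, -0.439, -0.284]
force: [0.2, -0.5, -3.7]
grip_width: 0.0146
finger_force: 81.0
stand-frame TCP mm [-23.5145  -1.9308 114.2713] tilt 25.150934239680602 origin [ 0.4918 -0.3379] q [ 0.5633  0.4973  0.0373  2.1762 -1.264   0.1606 -0.0332] F [ 0.1862 -0.4811 -3.6671]
turn [-0.0066 -0.0026  0.0012] shift in tool now [-0.0088 -0.0018  0.0271] shift in goal axes [-0.0088 -0.0019  0.0271]
```

```bash
python3 - <<'E'
from h import *
np.set_printoptions(precision=4,suppress=True)
s=telemetry.observe(); c=np.array(calibration('wrist')['pose']); Rc=R.from_euler('xyz',s['tool_rot'])
print(Rc.inv().apply(c[:3,3]-s['position'])); print(Rc.as_matrix().T@c[:3,:3])
E
python3 -m inch '[[0,0,-0.03,0,-0.12,0,1],[0,0,-0.03,0,-0.12,0,1],[0,0,-0.01,0,0,0,1],[0,0,0,0,0,0,1]]' 80; python3 goal.py 0 0 160 11
```

```text
[ 0.0794  0.0007 -0.1427]
[[-0.0005 -0.9506 -0.3103]
 [ 1.     -0.001   0.0014]
 [-0.0016 -0.3103  0.9506]]
clock: 12.65
position: [0.4664, -0.3287, 0.1433]
tool_rot: [-3.118, -0.369, -0.279]
force: [-0.1, 0.6, -3.9]
grip_width: 0.0149
finger_force: 80.9
stand-frame TCP mm [-27.0161   1.6591 143.2912] tilt 21.145676442876255 origin [ 0.4918 -0.3379] q [ 0.2779  0.4779  0.4019  2.1262 -0.9956  0.3839 -0.3348] F [-0.0686  0.5809 -3.8655]
turn [-0.0251 -0.177   0.0079] shift in tool now [ 0.0312  0.0017 -0.0059] shift in goal axes [ 0.0297  0.0017 -0.0112]
```

```bash
python3 -m inch '[[0,0,-0.03,-0.012,-0.1,0.004,1],[0.02,0.002,0,-0.012,-0.09,0.004,1],[0.02,0,0,0,0,0,1],[0,0,0,0,0,0,1]]' 80; python3 goal.py 20 0 152 10
```

```text
clock: 13.05
position: [0.4997, -0.3387, 0.171]
tool_rot: [-3.13, -0.21, -0.279]
force: [-1.8, 0.8, -3.4]
grip_width: 0.015
finger_force: 80.9
stand-frame TCP mm [  7.8005   1.4345 171.0307] tilt 12.015123864831066 origin [ 0.4918 -0.3379] q [ 0.0603  0.5715  0.6697  1.9125 -0.7074  0.6813 -0.6927] F [-1.7802  0.7776 -3.4227]
turn [-0.0127 -0.0351  0.0065] shift in tool now [0.008  0.0018 0.0211] shift in goal axes [0.0087 0.0014 0.0209]
```

```bash
python3 -m inch '[[0.009,0.002,0.021,-0.012,-0.035,0.006,1],[0,0,0,0,0,0,1]]' 25; python3 -m inch '[[-0.0017,0,0.01,0,0,0,1],[-0.0017,0,0.01,0,0,0,1],[0,0,0,0,0,0,1]]' 25; python3 goal.py 20 0 106 10
```

```text
clock: 13.25
position: [0.5095, -0.3435, 0.1499]
tool_rot: [-3.14, -0.17, -0.286]
force: [0.6, 1.0, -4.0]
grip_width: 0.0146
finger_force: 80.9
clock: 13.55
position: [0.5073, -0.3445, 0.131]
tool_rot: [-3.141, -0.169, -0.288]
force: [-4.1, 2.3, 1.7]
grip_width: 0.0144
finger_force: 79.9
stand-frame TCP mm [ 16.6768  -1.953  131.004 ] tilt 9.70399269352743 origin [ 0.4918 -0.3379] q [ 0.082   0.6569  0.6404  1.8863 -0.7309  0.6617 -0.6966] F [-4.1074  2.3387  1.6567]
turn [ 0.0004  0.0052 -0.0031] shift in tool now [-0.0009 -0.002   0.0252] shift in goal axes [-0.0011 -0.002   0.0252]
```

```bash
python3 -m inch '[[0,-0.002,0.01,0,0,0,1],[0,0,0.008,0,0,0,1],[0,0,0,0,0,0,1]]' 25; python3 goal.py 20 0 106 10; python3 - <<'E'
from h import *
a=grab_frame('wrist'); b=grab_frame('side'); 
save(np.hstack([a[::1,100:480],cv2.resize(b[90:230,230:370],(420,420),interpolation=cv2.INTER_CUBIC)]),'p7.png')
E
```

```text
clock: 13.85
position: [0.5111, -0.3436, 0.1136]
tool_rot: [3.141, -0.169, -0.287]
force: [-4.4, 0.2, -0.1]
grip_width: 0.0146
finger_force: 75.2
stand-frame TCP mm [ 20.085    0.0036 113.5515] tilt 9.662143190272804 origin [ 0.4918 -0.3379] q [ 0.0957  0.6828  0.6141  1.8886 -0.7551  0.6325 -0.6806] F [-4.4295  0.2396 -0.0833]
turn [ 0.0013  0.0059 -0.0023] shift in tool now [-0.0014 -0.      0.0074] shift in goal axes [-0.0014  0.      0.0074]
```

View pics/p7.png

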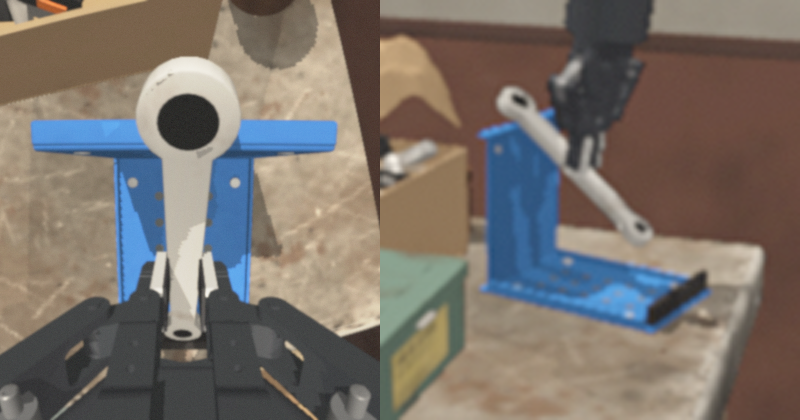

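The pivot works. The crank rests on the plate's top edge, big eye at (188,120) in the left half, and slopes about 35° in the side view, with its foot clear above the stand floor. A little more is needed.

```bash
python3 -m inch '[[0,0,0.008,0,0,0,1],[0,0,0,0,0,0,1]]' 25; python3 goal.py 20 0 106 10;  python3 -m inch '[[0,0,0,0,0,0,1],[-0.008,0,-0.001,0,0,0,1],[-0.01,0,-0.002,0,0,0,1],[-0.01,0,0,0,0,0,1],[0,0,0,0,0,0,1]]' 80; python3 goal.py -2 0 90 10
cat > ang.py <<'E'
from h import *
from scipy.optimize import minimize
# crank slope and centre along x from side+wrist eye landmarks: fit outline in side view with capsule model
import sys
np.set_printoptions(precision=4,suppress=True)
yaw=-.285; d=np.array([np.cos(yaw),np.sin(yaw),0]);n=np.array([-d[1],d[0],0]);O=.567*d-.186*n
im=grab_frame('side'); c=calibration('side'); o=outline_of('crank_mid','side')
for q in o[:2]: print(q['score'],q['rect'])
M=cv2.resize(o[0]['region'].astype(np.uint8),None,fx=4,fy=4,interpolation=0)
s=telemetry.observe(); e=s['position']-O
def mask(p):
    x,z,t=p; a=np.array([np.cos(t),0,np.sin(t)]); m=np.zeros(M.shape,np.uint8); th=np.linspace(0,6.28,30)
    def P(l,w,h): return O+d*0+np.outer(x+l*a[0]-h*a[2],d)+np.outer(np.full(np.size(l),0)+w+n@e,n)+np.outer(z+l*a[2]+h*a[0],[0,0,1]) if np.ndim(l)==0 else np.array([P(li,wi,h)[0] for li,wi in zip(l,w)])
    for L,W in ((.0805+.017*np.cos(th),.017*np.sin(th)),(-.0845+.013*np.cos(th),.013*np.sin(th)),(np.array([.08,.08,-.08,-.08]),np.array([1,-1,-1,1])*.0095)):
        pts=np.vstack([P(L,W,-.006),P(L,W,.006)]); cv2.fillConvexPoly(m,cv2.convexHull((proj(c,pts)*4+1.5).round().astype(np.int32)),1)
    return m
x0=[d@e,s['position'][2],np.radians(float(sys.argv[1]))]
mm=lambda p:1-(mask(p)&M).sum()/(mask(p)|M).sum()
r=minimize(mm,x0,method='Nelder-Mead',options=dict(initial_simplex=np.array(x0)+np.array([[0,0,0],[.01,0,0],[0,.01,0],[0,0,.1]]),xatol=1e-4,fatol=1e-5)); print('start',np.array(x0)*1e3,'fit x z mm',r.x[:2]*1e3,'slope',np.degrees(r.x[2]),'1-iou',r.fun)
E
python3 ang.py 40
```

```text
clock: 14.15
position: [0.5129, -0.3438, 0.1058]
tool_rot: [3.14, -0.169, -0.287]
force: [-3.1, 0.4, -0.9]
grip_width: 0.0147
finger_force: 72.5
stand-frame TCP mm [ 21.9223   0.2555 105.8016] tilt 9.688380816209886 origin [ 0.4918 -0.3379] q [ 0.1036  0.6945  0.6014  1.8884 -0.7663  0.6194 -0.6719] F [-3.149   0.4115 -0.8548]
turn [ 0.0015  0.0054 -0.0017] shift in tool now [-0.0019  0.0003 -0.0005] shift in goal axes [-0.0019  0.0003 -0.0005]
clock: 14.65
position: [0.4843, -0.3356, 0.1045]
tool_rot: [3.141, -0.169, -0.288]
force: [0.3, -0.2, -2.7]
grip_width: 0.0144
finger_force: 79.2
stand-frame TCP mm [ -7.8602   0.1304 104.5313] tilt 9.657306657660333 origin [ 0.4918 -0.3379] q [ 0.1137  0.6576  0.5889  1.9613 -0.7761  0.5778 -0.6335] F [ 0.3273 -0.1541 -2.7187]
turn [ 0.0011  0.006  -0.0028] shift in tool now [0.0033 0.0001 0.0153] shift in goal axes [0.0032 0.0001 0.0153]Traceback (most recent call last):
  File "ang.py", line 9, in <module>
    M=cv2.resize(o[0]['region'].astype(np.uint8),None,fx=4,fy=4,interpolation=0)
                 ~^^^
IndexError: list index out of range
```

```bash
python3 -m inch '[[0.008,0,0.001,0,0,0,1],[-0.0017,0,0.01,0,0,0,1],[-0.0017,0,0.01,0,0,0,1],[0,0,0,0,0,0,1]]' 80; python3 goal.py 0 0 74 10; python3 ang.py 40
```

```text
clock: 15.15
position: [0.4926, -0.3379, 0.0828]
tool_rot: [3.141, -0.167, -0.287]
force: [-4.7, 1.4, -2.2]
grip_width: 0.0145
finger_force: 79.8
stand-frame TCP mm [ 0.7633  0.2885 82.758 ] tilt 9.5432619501831 origin [ 0.4918 -0.3379] q [ 0.1376  0.6981  0.5528  1.9477 -0.8062  0.5498 -0.614 ] F [-4.7169  1.4177 -2.1521]
turn [ 0.0011  0.008  -0.0021] shift in tool now [-0.0022  0.0003  0.0085] shift in goal axes [-0.0023  0.0003  0.0085]
0.65 [280.4, 128.0, 324.7, 187.1]
start [  1.0064  83.972  698.1317] fit x z mm [ 7.9803 87.5638] slope 45.149984784111474 1-iou 0.20305375888028843
```

```bash
python3 -m inch '[[-0.004,0,-0.001,0,0,0,1],[0,0,0,0,0,0,1]]' 80 | sed -n 2,4p; python3 -m inch '[[-0.0008,0,0.005,0,0,0,1],[-0.0003,0,0.002,0,0,0,1],[0,0,0,0,0,0,1]]' | sed -n 2,4p;  python3 goal.py 0 0 74 10
```

```text
position: [0.4894, -0.3372, 0.0853]
tool_rot: [3.14, -0.17, -0.287]
force: [-2.4, 0.9, -2.5]
position: [0.4895, -0.337, 0.0774]
tool_rot: [3.141, -0.169, -0.287]
force: [-3.0, 1.2, -3.8]
stand-frame TCP mm [-2.4559  0.1974 77.4391] tilt 9.658108104214245 origin [ 0.4918 -0.3379] q [ 0.1477  0.7     0.5385  1.9589 -0.8179  0.5317 -0.599 ] F [-2.9805  1.2013 -3.7674]
turn [ 0.0014  0.006  -0.0019] shift in tool now [0.0018 0.0002 0.0038] shift in goal axes [0.0018 0.0002 0.0038]
```

```bash
for i in 1 2; do python3 -m inch '[[-0.0008,0,0.002,0,0,0,1],[0,0,0,0,0,0,1]]' 80 | sed -n '2p;4p'; done; python3 - <<'E'
from h import *
a=grab_frame('wrist'); b=grab_frame('side'); 
save(np.hstack([a[::1,100:480],cv2.resize(b[90:230,230:370],(420,420),interpolation=cv2.INTER_CUBIC)]),'p8.png')
E
```

```text
position: [0.4892, -0.337, 0.0755]
force: [-2.2, 1.4, -3.6]
position: [0.4889, -0.3369, 0.0735]
force: [-2.0, 1.1, -3.0]
```

View pics/p8.png

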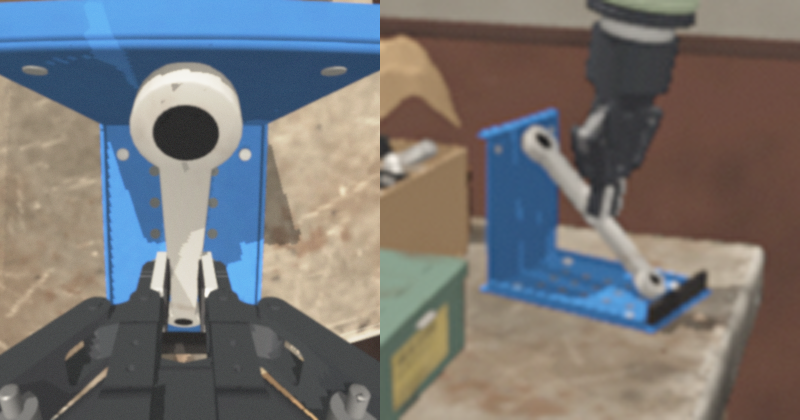

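The big eye is at the plate at (186,110), centred between the plate screws at 35 and 333. In the side view the foot is just above the floor beside the stop, at (652,280). Next: lower to contact, then move forward to the stop.

```bash
for i in 1 2; do python3 -m inch '[[-0.0006,0,0.0015,0,0,0,1],[0,0,0,0,0,0,1]]' 80 | sed -n '2p;4p'; done; python3 -m inch '[[-0.002,0,0.0015,0,0,0,1],[0,0,0,0,0,0,1]]' | sed -n '2p;4p'
```

```text
position: [0.4887, -0.3369, 0.072]
force: [-2.0, -0.4, -3.6]
position: [0.4883, -0.3368, 0.0704]
force: [-2.2, 0.7, -3.4]
position: [0.4865, -0.3363, 0.0686]
force: [-0.7, 0.2, -4.6]
```

```bash
for i in 1 2; do python3 -m inch '[[-0.001,0,0.002,0,0,0,1],[0,0,0,0,0,0,1]]' 80 | sed -n '2p;4p'; done; python3 goal.py 0 0 66 10
```

```text
position: [0.486, -0.3361, 0.0664]
force: [0.8, -0.1, -3.1]
position: [0.4856, -0.3362, 0.0646]
force: [0.4, -0.6, 0.4]
stand-frame TCP mm [-6.4473 -0.079  64.5761] tilt 9.742516393904513 origin [ 0.4918 -0.3379] q [ 0.1693  0.7115  0.5081  1.9734 -0.842   0.4979 -0.5713] F [ 0.3804 -0.5529  0.3544]
turn [ 0.0019  0.0045 -0.0019] shift in tool now [ 0.0066 -0.0001 -0.0003] shift in goal axes [ 0.0066 -0.0001 -0.0003]
```

```bash
for i in 1 2 3; do python3 -m inch '[[-0.0015,0,0,0,0,0,1],[0,0,0,0,0,0,1]]' 80 | sed -n '2p;4p'; done; python3 - <<'E'
from h import *
b=grab_frame('side'); save(cv2.resize(b[110:210,250:350],(600,600),interpolation=cv2.INTER_CUBIC),'p9.png')
E
```

```text
position: [0.4839, -0.3355, 0.0643]
force: [1.7, -0.3, -1.3]
position: [0.4824, -0.3351, 0.064]
force: [2.1, -0.2, 0.5]
position: [0.4815, -0.3348, 0.064]
force: [3.8, -1.3, 2.1]
```

View pics/p9.png

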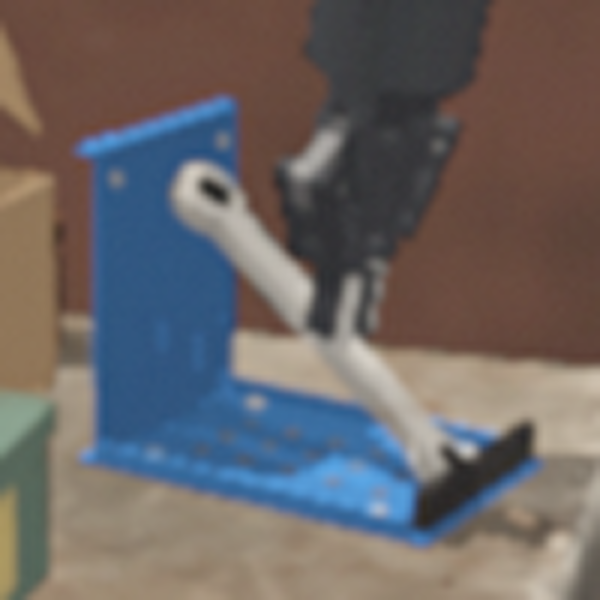

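The foot sits against the black stop at (430,470) and the big eye is at the plate at (205,195), so I'm releasing.

```bash
python3 -m inch '[[0,0,0,0,0,0,0.7],[0,0,0,0,0,0,0.6],[0,0,0,0,0,0,0.4],[0,0,0,0,0,0,0.4],[0,0,0,0,0,0,0.4]]' 20; python3 -m inch '[[0,0,-0.02,0,0,0,0.4],[0,0,-0.04,0,0,0,0.4],[0,0,-0.045,0,0,0,0.4],[0,0,-0.045,0,0,0,0.4],[0,0,0,0,0,0,0.4]]'; python3 - <<'E'
from h import *
b=grab_frame('side'); t=grab_frame('top'); w=grab_frame('wrist')
f=lambda x:cv2.resize(x,(400,400),interpolation=cv2.INTER_CUBIC)
save(np.hstack([f(b[110:210,250:350]),f(w[:,70:490])]),'p10.png')
E
```

```text
clock: 18.4
position: [0.4811, -0.3346, 0.0636]
tool_rot: [3.14, -0.169, -0.287]
force: [-0.8, 0.3, 0.7]
grip_width: 0.0511
finger_force: 0.0
clock: 18.9
position: [0.4576, -0.3287, 0.2163]
tool_rot: [3.139, -0.176, -0.288]
force: [0.7, -0.3, -0.1]
grip_width: 0.0511
finger_force: 0.0
```

View pics/p10.png

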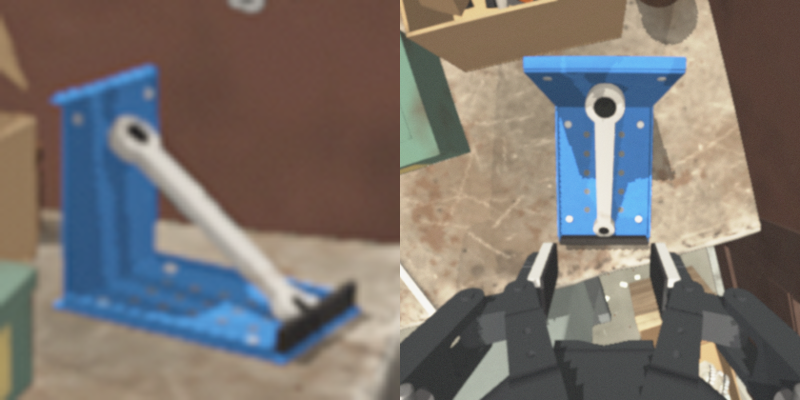

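The crank leans up the middle. Its foot is at the stop at (604,232), its top is on the plate at (605,105), and the gripper is clear. Handing in.

```bash
python3 -c "
from workcell import bot
print(bot.job_done())"
```

```text
the job is handed in; nothing more can be done
None
```

The crank arm is propped up the middle of the draining stand, small end against the stop and big end on the back plate, released with the spanner left alone; I handed it in at about 19 s of the 35 s limit, and the judged result wasn't shown.

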